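Set out the doming punches by size

ROBOT

A 6-joint arm with a two-finger parallel gripper is mounted at the origin on a cart in front of the work surface, level with it; the furniture and walls round the work are solid. World frame = base frame: x ahead of the robot, y to its left, z up, the work surface at z = 0. Lengths are in mm, angles in rad, forces in N, time in s.
With the tool pointing down it reaches from about 400 to 925 mm from the base axis. Payload 3.4 kg.
Tool frame: the origin (TCP) lies on the centre line of the jaws, within the pads' length; the fingertips stand 19 mm ahead of it and the grasp point (between the pads) is the TCP; z points along the fingers, y is the line along which they close (so a half turn about z gives the same grasp; the last joint's range is limited). The gripper opens to 85 mm and grips with 20 to 120 N. Pads are 22 mm wide; open, the fingers measure 114 mm over their backs; the gripper's body (76 mm by 85 mm) begins 54 mm behind the grasp point. The pads swing forward as they close: fully open they stand 13 mm farther back than shut.
Start: joints at [-1.28, 0.307, 1.506, -0, 1.328, -0.073], TCP at [205.115, -537.177, 250.305] pointing down, gripper open.
Joint ranges: [-3.12, 3.12], [-1.05, 2.28], [0.14, 2.33], [-1.42, 4.57], [0.1, 2.73], [-2.68, 2.68]. Speed limits (rad/s): [2.57, 2.57, 3.14, 3.14, 3.14, 3.14].

INTERFACE

Orientations are given as [roll, pitch, yaw] about the fixed x, y, z axes, in that order (R = Rz(yaw) Ry(pitch) Rx(roll)).
In Python, from bench import * gives the robot as it stands.
- The arm moves only by the tool jog_arm, never from a script. Its argument "commands" is a list of rows, each a list of 5 numbers: the opening, from -1 (shut) to 1 (fully open), so that 0 is half open, then the shift along the world's x, y, z in m, then the turn about the world's z in degrees. In form: [[hand, x, y, z, turn], ...]. A call has 1 to 8 rows; each row shifts and turns the commanded pose from where the row before left it; what a row does not reach is not made up. A row lasts 1/12 s, in which the tool goes at most 41.7 mm and 7.16 degrees, less where a joint would pass 70% of its speed; a pose out of reach is approached as far as the arm can. A call is refused whole if a number of a shift passes 0.0417 or a number of a turn 7.16, either way. A call with a gripper value outside its range is refused whole. The fingers move at their own pace and stop on an object; "force" is the grip in N (left out, the last holds). Time passes only in rows, so rows that do not move let the fingers close. It gives the time, the measured TCP pose, the force, the opening and the grip force at its end, in the units of the state.
- state(): the state, without advancing time (a new reading comes with each control period).
- snapshot(name): name is "scene" or "top" or "wrist"; returns the picture (480x640x3 uint8, red, green, blue); there is no depth.
- calibration(name): a dict with "camera_matrix" (3x3 intrinsics, pixels), "k1" (the pictures are not rectified: a ray, as slopes to the right and down, at radius r is drawn at 1 + k1 r^2 times it, then the intrinsics apply), "rvec" (rotation vector, rad) and "tvec" (3), from world to camera coordinates, as OpenCV has them; the wrist camera has in their place "hand_eye" (4x4, takes a point from camera to tool coordinates, whose origin is the TCP and whose axes are the flange's). Camera axes: x right, y down, z forward; pixel columns grow to the right and rows downward; lengths in mm; the calibration is good to about 2 mm. A picture is of the moment at which its call begins: read the wrist's pose just before it. calibration takes no time and is no camera call.
- finish_job(): hands the job in; it is judged then, once.
Trained networks look in the newest picture that a camera, given by its name, has taken for a name from the list of things; names that differ only in an ending like _2 or _b are one class to them, and where a whole thing is asked for, a point or a joint stands for the part that bears it (a point fixed in the world has none). Each returns a list of dicts, best first, with "score" (0 to 1); they miss things now and then, are a little off and sometimes report something else, mostly with a low value. They report only what shows in the picture. A call takes as long as a camera call. They do not tell look-alikes from the thing itself.
- regions_of(camera, label): "pixels" (480x640 bool, what is visible of it) and "point" ([row, column] in pixels, amid what is visible of it).
The state is a dict: "time": time; "q": joint angles; "qvel": joint speeds; "joint_efforts": joint torques, N m; "eef_pos": TCP position; "eef_rot": TCP orientation; "ft_force": force on the tool from outside, world axes, zero at the start; "moment": the same for the moment, N m; "gripper_width": finger opening in mm; "gripper_force": force on a finger pad.
Only numpy, scipy, OpenCV 4.12 (cv2) and the standard library are available. Lean on these libraries where they do the work, as an engineer would, in place of code of your own. Each camera call takes 0.05 s, during which the arm holds its last target. There are 200 camera calls.

TASK

Stand the four steel doming punches upright on the four cork rests of the wooden punch rail, one centred on each rest, in order of size: the largest on the rest next to the dark forming block, then ever smaller, so that the smallest ends up next to the round tin. Do not knock any punch over, and leave the forming block and the tin where they are.

Things in the scene. Friction and masses are not known exactly. Their poses are not given: they have to be found in the camera images.
- punch_a: The smallest of four plain steel doming punches: an upright cylinder 18 mm in diameter and 42 mm high on a flat foot, with a low domed head (the rounded part is only the top 4 mm; the side below is straight but for a shallow groove), about 80 g. Stands loose on the bench at the start, with 25 mm or more free all round it (a handpiece with its hose and other small things lie farther out). Origin at the centre of its underside, z up along its axis.
- punch_b: The second smallest of four plain steel doming punches: an upright cylinder 26 mm in diameter and 49 mm high on a flat foot, with a low domed head (the rounded part is only the top 6 mm; the side below is straight but for a shallow groove), about 160 g. Stands loose on the bench at the start, with 25 mm or more free all round it (a handpiece with its hose and other small things lie farther out). Origin at the centre of its underside, z up along its axis.
- punch_c: The second largest of four plain steel doming punches: an upright cylinder 34 mm in diameter and 56 mm high on a flat foot, with a low domed head (the rounded part is only the top 8 mm; the side below is straight but for a shallow groove), about 280 g. Stands loose on the bench at the start, with 25 mm or more free all round it (a handpiece with its hose and other small things lie farther out). Origin at the centre of its underside, z up along its axis.
- punch_d: The largest of four plain steel doming punches: an upright cylinder 42 mm in diameter and 63 mm high on a flat foot, with a low domed head (the rounded part is only the top 9 mm; the side below is straight but for a shallow groove), about 450 g. Stands loose on the bench at the start, with 25 mm or more free all round it (a handpiece with its hose and other small things lie farther out). Origin at the centre of its underside, z up along its axis.
- rest1: Round cork rest, 48 mm in diameter, fixed on the punch rail, the left end one seen from the robot; the four stand 70 mm apart in a straight row. The rail is a fixed dark wooden strip 62 x 300 mm, 12 mm thick, lying on the bench roughly across in front of the robot. Origin at the centre of the rest's underside, 12 mm above the bench; its flat top is 2 mm higher (14 mm above the bench). Its y axis runs along the row to the left, its x axis across the rail, away from the robot.
- rest2: Round cork rest, 48 mm in diameter, fixed on the punch rail, second from the left; the four stand 70 mm apart in a straight row. The rail is a fixed dark wooden strip 62 x 300 mm, 12 mm thick, lying on the bench roughly across in front of the robot. Origin at the centre of the rest's underside, 12 mm above the bench; its flat top is 2 mm higher (14 mm above the bench). Its y axis runs along the row to the left, its x axis across the rail, away from the robot.
- rest3: Round cork rest, 48 mm in diameter, fixed on the punch rail, third from the left; the four stand 70 mm apart in a straight row. The rail is a fixed dark wooden strip 62 x 300 mm, 12 mm thick, lying on the bench roughly across in front of the robot. Origin at the centre of the rest's underside, 12 mm above the bench; its flat top is 2 mm higher (14 mm above the bench). Its y axis runs along the row to the left, its x axis across the rail, away from the robot.
- rest4: Round cork rest, 48 mm in diameter, fixed on the punch rail, the right end one; the four stand 70 mm apart in a straight row. The rail is a fixed dark wooden strip 62 x 300 mm, 12 mm thick, lying on the bench roughly across in front of the robot. Origin at the centre of the rest's underside, 12 mm above the bench; its flat top is 2 mm higher (14 mm above the bench). Its y axis runs along the row to the left, its x axis across the rail, away from the robot.
- forming_block: Dark steel forming block with round hollows in its top, 58 x 68 mm (x, y), 43 mm high, loose, standing just beyond one end of the rail (left or right, it varies), its centre 75 to 95 mm from the nearest cork rest. Origin at the centre of its underside.
- gold_tin: Low round brass-coloured tin, 67 mm in diameter, 20 mm high, loose, standing just beyond the other end of the rail, its centre 75 to 95 mm from the nearest cork rest. Origin at the centre of its underside.
Things that resemble listed ones, but are neither listed nor needed, are in the scene too. What is shaped like the punch_d but green is not meant.

How it is judged (in metres and radians):
At the end, for the whole second after the job is handed in: Punches upright (within 0.15 rad), at rest on the cork rests, each axis within 12 mm of its rest's centre, in order of size from the largest next to the forming block to the smallest next to the tin; forming block and tin within 20 mm of their starts (((horizontal distance between forming_block and rest1 below 0.14 m and horizontal distance between punch_d and rest1 below 0.012 m and horizontal distance between punch_c and rest2 below 0.012 m and horizontal distance between punch_b and rest3 below 0.012 m and horizontal distance between punch_a and rest4 below 0.012 m) or (horizontal distance between forming_block and rest4 below 0.14 m and horizontal distance between punch_a and rest1 below 0.012 m and horizontal distance between punch_b and rest2 below 0.012 m and horizontal distance between punch_c and rest3 below 0.012 m and horizontal distance between punch_d and rest4 below 0.012 m)) and angle between each of punch_a, punch_b, punch_c, punch_d's own z axis and vertical below 0.15 rad and height (world z) of punch_a between 0.009 and 0.019 m and linear speed of each of punch_a, punch_b, punch_c, punch_d below 0.02 m/s and angular speed of each of punch_a, punch_b, punch_c, punch_d below 0.2 rad/s and height (world z) of punch_b between 0.009 and 0.019 m and height (world z) of punch_c between 0.009 and 0.019 m and height (world z) of punch_d between 0.009 and 0.019 m and distance of each of forming_block, gold_tin from where it was at the start of the episode below 0.02 m); the robot touches nothing.
It fails at once if a punch is knocked over (angle between any of punch_a, punch_b, punch_c, punch_d's own z axis and vertical above 1 rad).
It fails at once if the forming block or the tin is shifted by more than 30 mm (distance of any of forming_block, gold_tin from where it was at the start of the episode above 0.03 m).
It also fails if it takes over 77 s, if anything falls off the work surface, if the arm or the gripper's body presses on something with over 40 N, if the wrist force passes 120 N, or if a joint passes its speed limit or range.

## Working session

There is one attempt and no reset: what is moved stays moved. The work goes in short steps, Python scripts to look and compute and a tool call to move; the robot and the scene stay as the last step left them, time stands still between calls to the robot, and variables do not carry over. Pictures are saved under pics/ and viewed, at most 14 in all, crops included, and the job is handed in when it is done.

Besides the shell and the picture viewer there is one more tool, called after "Emit:" as name(argument=value, ...), one argument or row to a line, values as JSON. jog_arm: Moves the arm, as the interface text tells. Its arguments: {"type":"object","properties":{"commands":{"type":"array","items":{"type":"array","items":{"type":"number"}}},"force":{"type":"number"}},"required":["commands"]}

```bash
mkdir -p pics
python3 - <<'E'
from bench import *
import cv2
for n in ("scene","top"):
    im=snapshot(n); cv2.imwrite(f"pics/{n}0.png",im[:,:,::-1])
    c=calibration(n); print(n,c)
    for l in ("punch_a","rest1","forming_block","gold_tin"):
        for r in regions_of(n,l): print(l,round(r["score"],2),r["point"],r["pixels"].sum())
s=state();print(s)
print(calibration("wrist"))
E
```

```text
scene {'camera_matrix': array([[564.79252866,   0.        , 316.69564618],
       [  0.        , 564.79252866, 229.93703099],
       [  0.        ,   0.        ,   1.        ]]), 'k1': -0.02692488942247666, 'rvec': array([ 2.05616109, -0.92653484,  0.45171653]), 'tvec': array([-498.88349642,  146.82485829, 1505.94070013])}
punch_a 0.78 [331.5, 447.9] 464
punch_a 0.77 [252.9, 301.6] 325
punch_a 0.68 [175.0, 217.7] 105
punch_a 0.61 [214.3, 271.2] 198
punch_a 0.52 [195.9, 227.0] 69
rest1 0.59 [203.9, 300.3] 108
rest1 0.53 [196.3, 282.1] 96
rest1 0.47 [210.7, 312.4] 49
forming_block 0.51 [220.3, 363.4] 234
gold_tin 0.7 [187.6, 262.4] 261
top {'camera_matrix': array([[465.97846668,   0.        , 319.15720586],
       [  0.        , 465.97846668, 243.68780407],
       [  0.        ,   0.        ,   1.        ]]), 'k1': 0.011283502259771967, 'rvec': array([ 2.17455201, -2.14952296,  0.07049976]), 'tvec': array([-251.48280283,  464.90752349, 1211.6306047 ])}
punch_a 0.72 [250.1, 261.9] 141
punch_a 0.64 [251.4, 184.0] 68
punch_a 0.64 [282.9, 332.4] 199
punch_a 0.59 [276.7, 503.5] 321
rest1 0.
[... 746 characters left out ...]
, -0.04423607,  0.44559863]), 'moment': array([ 0.04107535,  0.02282526, -0.02031447]), 'gripper_force': 0.0, 'gripper_width': 85.60383520604667}
{'camera_matrix': array([[401.81124705,   0.        , 317.6876039 ],
       [  0.        , 401.81124705, 235.8929516 ],
       [  0.        ,   0.        ,   1.        ]]), 'k1': -0.09089496601664554, 'hand_eye': array([[-2.49415192e-04, -9.64076750e-01, -2.65623716e-01,
         6.79101932e+01],
       [ 9.99999945e-01, -1.81847798e-04, -2.78965847e-04,
         7.04757709e-01],
       [ 2.20641400e-04, -2.65623770e-01,  9.64076742e-01,
        -1.23310945e+02],
       [ 0.00000000e+00,  0.00000000e+00,  0.00000000e+00,
         1.00000000e+00]])}
```

Run:
```python
import cv2
a=cv2.imread("pics/scene0.png")[130:370,170:490]; cv2.imwrite("pics/scene0c.png",cv2.resize(a,(800,600),interpolation=cv2.INTER_CUBIC))
a=cv2.imread("pics/top0.png")[150:350,140:540]; cv2.imwrite("pics/top0c.png",cv2.resize(a,(800,400),interpolation=cv2.INTER_CUBIC))
```

```text
(no output)
```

View pics/scene0c.png

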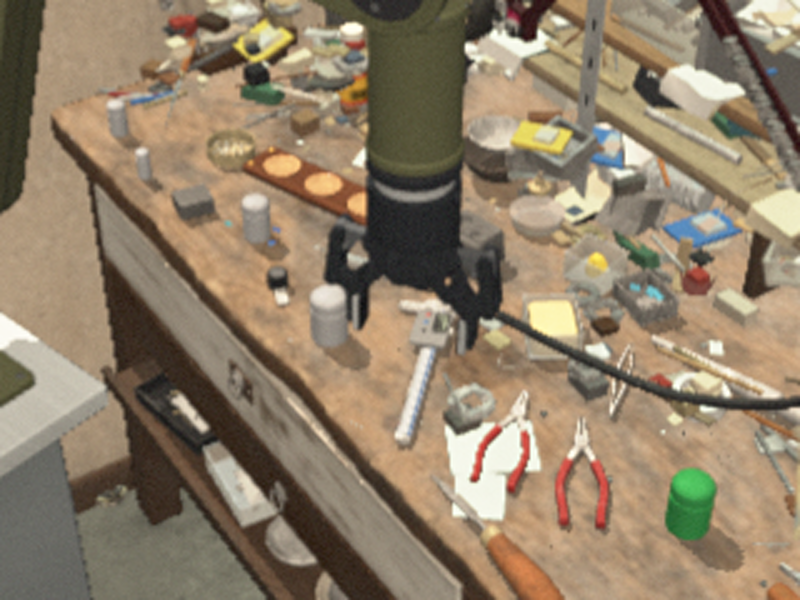

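View pics/top0c.png

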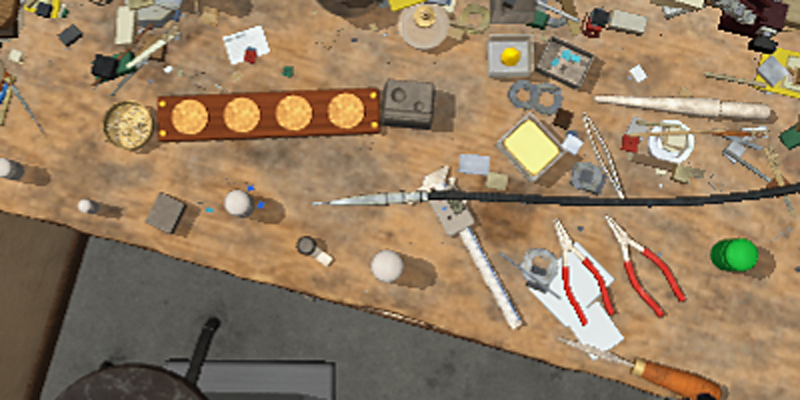

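The four grey steel punches (full-frame top image) are: d ≈ (333,283), c ≈ (259,251), a ≈ (184,252), b ≈ (142,234). The green one ≈ (510,277) is the decoy. The sizes decrease d > c > b > a in both views, and the crops confirm it. The tin is at the left end (203,213) and the block at the right (346,201), so a→rest1, b→rest2, c→rest3, d→rest4.

```bash
cat > h.py <<'E'
from bench import *
import numpy as np, cv2
from scipy.optimize import least_squares
from scipy.spatial.transform import Rotation as Ro
SZ=dict(a=(9,42,4),b=(13,49,6),c=(17,56,8),d=(21,63,9))
def extr(n,s=None):
    c=calibration(n)
    if n!="wrist": return c,cv2.Rodrigues(c["rvec"])[0],np.array(c["tvec"])
    T=np.eye(4);T[:3,:3]=Ro.from_euler("xyz",s["eef_rot"]).as_matrix();T[:3,3]=s["eef_pos"]
    M=np.linalg.inv(T@c["hand_eye"]); return c,M[:3,:3],M[:3,3]
def proj(E,P):
    c,R,t=E; q=np.atleast_2d(P)@R.T+t; u=q[:,:2]/q[:,2:]
    u=u*(1+c["k1"]*(u**2).sum(1,keepdims=True)); K=c["camera_matrix"]
    return u@K[:2,:2].T+K[:2,2]
def ray(E,uv,z):
    f=lambda p: proj(E,[p[0],p[1],z])[0]-uv
    return least_squares(f,[500,0]).x
th=np.linspace(0,2*np.pi,48)
def sil(k,x,y,z0=0):
    r,h,d=SZ[k]; P=[]
    for rr,z in ((r,0),(r,h-d),(.7*r,h-.3*d),(.3*r,h)):
        P.append(np.c_[x+rr*np.cos(th),y+rr*np.sin(th),z0+z+0*th])
    return np.vstack(P)
def cen(E,P):
    h=cv2.convexHull(proj(E,P).astype(np.float32)); m=cv2.moments(h)
    return np.array([m["m10"]/m["m00"],m["m01"]/m["m00"]]),m["m00"]
def fit(k,obs,z0=0,x0=(450,0)):
    # obs: list of (E,uv centroid)
    f=lambda p: np.concatenate([cen(E,sil(k,p[0],p[1],z0))[0]-uv for E,uv in obs])
    r=least_squares(f,x0,diff_step=1e-3); return r.x,r.fun,[cen(E,sil(k,*r.x,z0))[1] for E,_ in obs]
def mcen(m):
    r,c=np.nonzero(m); return np.array([c.mean(),r.mean()])
E
python3 - <<'E'
from h import *
O={}
for n in ("top","scene"):
    E=extr(n); snapshot(n)
    for r in regions_of(n,"punch_a"):
        uv=mcen(r["pixels"])
        best=min(((abs(np.log(A/r["pixels"].sum())),k,p.round(1),A) for k in SZ for p,_,(A,) in [fit(k,[(E,uv)])]),key=lambda t:t[0])
        print(n,r["point"],uv.round(1),r["pixels"].sum(),[(k,fit(k,[(E,uv)])[0].round(0),round(fit(k,[(E,uv)])[2][0])) for k in SZ])
    if n=="top":
        for u in [(312.7,207.2),(288.5,207.7),(259.6,205.7),(235,208)]: print("rest",ray(E,u,14).round(1))
        for u in [(346.4,201.4)]: print("block",ray(E,u,43).round(1))
        print("tin",ray(E,(203,212.9),20).round(1))
E
```

```text
top [276.2, 503.5] [507.  276.8] 302 [('a', array([401.,   0.]), 59), ('b', array([401.,   0.]), 113), ('c', array([401.,   0.]), 186), ('d', array([401.,   0.]), 278)]
top [285.8, 333.8] [333.5 282.6] 211 [('a', array([371.,   0.]), 59), ('b', array([371.,   0.]), 114), ('c', array([371.,   0.]), 186), ('d', array([372.,   0.]), 279)]
top [247.9, 261.2] [259.7 251. ] 152 [('a', array([448.,   0.]), 59), ('b', array([448.,   0.]), 114), ('c', array([448.,   0.]), 186), ('d', array([448.,   0.]), 278)]
rest [ 565.7 -227.5]
rest [ 563.8 -162.8]
rest [568.6 -85.3]
rest [561.8 -19.3]
block [ 576.8 -316.3]
tin [546.8  64.7]
scene [332.3, 447.2] [446.4 331.2] 475 [('a', array([890.,   0.]), 58), ('b', array([889.,   0.]), 99), ('c', array([888.,   0.]), 151), ('d', array([887.,   0.]), 215)]
scene [175.1, 216.9] [216.5 177.3] 115 [('a', array([391.,   0.]), 77), ('b', array([390.,   0.]), 134), ('c', array([389.,   0.]), 205), ('d', array([387.,   0.]), 292)]
scene [215.1, 268.0] [272.2 216.6] 212 [('a', array([494.,   0.]), 72), ('b', array([493.,   0.]), 125), ('c', array([492.,   0.]), 191), ('d', array([491.,   0.]), 272)]
scene [254.1, 299.4] [301.1 255.6] 336 [('a', array([514.,   0.]), 71), ('b', array([513.,   0.]), 123), ('c', array([512.,   0.]), 189), ('d', array([511.,   0.]), 269)]
scene [192.9, 228.0] [226.7 194.7] 68 [('a', array([391.,   0.]), 77), ('b', array([390.,   0.]), 134), ('c', array([389.,   0.]), 205), ('d', array([388.,   0.]), 292)]
```

```bash
python3 - <<'E'
s=open("h.py").read()
s=s.replace('''    r=least_squares(f,x0,diff_step=1e-3); return''','''    g=lambda q: f(q-2000)
    r=least_squares(g,np.array(x0)+2000,diff_step=5e-4); r.x=r.x-2000; return''')
open("h.py","w").write(s)
E
python3 - <<'E'
from h import *
T=extr("top");S=extr("scene")
ob={"d":[(T,(333.4,282.7)),(S,(301.1,255.6))],"c":[(T,(259.6,251)),(S,(272.2,216.6))],"a":[(T,(183.7,252)),(S,(226.7,194.7))],"b":[(T,(142.3,234.2)),(S,(216.5,177.3))]}
for k,o in ob.items():
    p,res,A=fit(k,o); print(k,p.round(1),res.round(1),np.round(A), [fit(k,[x])[0].round(0) for x in o])
R=np.array([[565.7,-227.5],[563.8,-162.8],[568.6,-85.3],[561.8,-19.3]])
E
```

```text
d [ 366.  -284.4] [-0.  -0.2 -0.1  0.3] [215. 349.] [array([ 365., -284.]), array([ 367., -284.])]
c [446.4 -90.2] [-0.  -0.1 -0.1  0.2] [171. 206.] [array([446., -90.]), array([447., -90.])]
a [441.6 112.5] [-0.1  0.1  0.1 -0. ] [68. 70.] [array([442., 112.]), array([441., 113.])]
b [488.2 222.2] [ 0.6 -0.2 -0.8 -0.9] [140. 113.] [array([488., 224.]), array([486., 216.])]
```

Emit:
jog_arm(
  commands=[
    [0.4,0.02,0.028,0,6.9],
    [0.4,0.02,0.028,0,6.9],
    [0.4,0.02,0.028,0,6.9],
    [0.4,0.02,0.028,0,6.9],
    [0.4,0.02,0.028,0,6.9],
  ],
  force=60,
)

```text
time: 1.12
eef_pos: [305.7, -395.9, 250.4]
eef_rot: [3.141, -0.0, 0.972]
ft_force: [0.4, 0.5, 0.1]
gripper_width: 60.1
gripper_force: 0.0
```

Emit:
jog_arm(
  commands=[
    [0.4,0.02,0.028,0,6.9],
    [0.4,0.02,0.028,0,6.9],
    [0.4,0.02,0.028,0,6.9],
    [0.4,0.02,0.028,0,6.9],
    [0.4,0.02,0.028,0,6.9],
    [0.4,0,0,0,0],
    [0.4,0,0,0,0],
  ],
)

```text
time: 1.7
eef_pos: [405.9, -255.8, 250.5]
eef_rot: [3.141, 0.0, 1.572]
ft_force: [-1.0, -0.7, 0.7]
gripper_width: 59.8
gripper_force: 0.0
```

```bash
cat > look.py <<'E'
from h import *
import sys
s=state(); im=snapshot("wrist"); E=extr("wrist",s); print("t",s["time"],s["eef_pos"].round(1),s["eef_rot"].round(3),round(s["gripper_width"],1))
if len(sys.argv)>2: cv2.imwrite("pics/"+sys.argv[2],im[:,:,::-1])
z0=float(sys.argv[3]) if len(sys.argv)>3 else 0
for r in regions_of("wrist","punch_a"):
    uv=mcen(r["pixels"]);A=r["pixels"].sum();k=sys.argv[1];o=[]
    p,_,(a,)=fit(k,[(E,uv)],z0,(450,-100)); print("punch? as",k,round(r["score"],2),uv.round(0),A,round(a),p.round(1))
for r in regions_of("wrist","rest1"):
    print("rest",round(r["score"],2),r["point"],r["pixels"].sum(),ray(E,mcen(r["pixels"]),14).round(1))
E
python3 look.py d w1.png
```

```text
t 1.7 [ 405.9 -255.8  250.5] [3.141 0.    1.572] 59.8
punch? as d 0.69 [365.  12.] 1047 3351 [ 443.2 -102.1]
punch? as d 0.64 [272. 237.] 2544 2506 [ 366.5 -283.9]
rest 0.85 [93.7, 501.8] 2285 [ 568.8 -157.7]
rest 0.72 [171.5, 501.8] 1981 [ 572.3 -227.3]
rest 0.6 [13.7, 507.7] 1641 [565.8 -94.7]
```

View pics/w1.png

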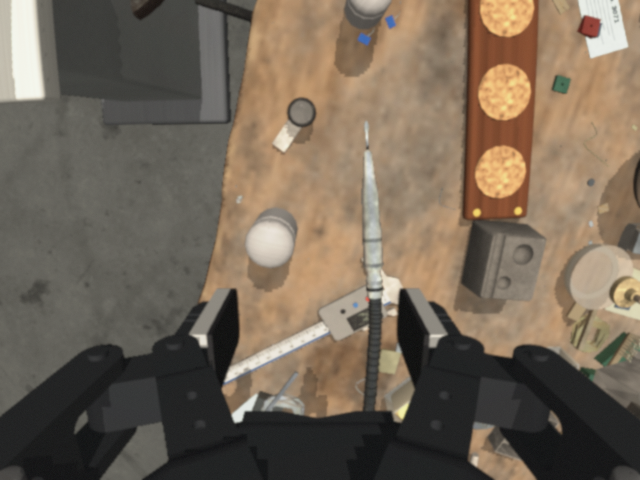

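The picture shows punch d at (272,237), c at (368,8), and rests 4/3/2 at (501,172), (504,92) and (507,10). The measured positions agree with the top and scene fits. Next I grasp d.

Emit:
jog_arm(
  commands=[
    [0.4,-0.0131,-0.0094,-0.036,0],
    [0.4,-0.0131,-0.0094,-0.036,0],
    [0.4,-0.0132,-0.0094,-0.036,0],
    [0.4,0,0,-0.036,0],
    [0.4,0,0,-0.036,0],
    [0.4,0,0,-0.035,0],
    [0.4,0,0,0,0],
  ],
)

```text
time: 2.43
eef_pos: [361.4, -283.9, 30.0]
eef_rot: [-3.133, -0.008, 1.565]
ft_force: [-0.7, 1.6, -0.5]
gripper_width: 60.1
gripper_force: 0.0
```

Emit:
jog_arm(
  commands=[
    [-0.3,0,0,0,0],
    [-0.3,0,0,0,0],
    [-0.3,0,0,0,0],
    [-0.3,0,0,0,0],
    [-0.3,0,0,0,0],
    [-0.3,0,0,0,0],
  ],
)

```text
time: 2.93
eef_pos: [366.1, -285.6, 36.4]
eef_rot: [3.14, 0.001, 1.569]
ft_force: [-0.6, 0.1, -6.3]
gripper_width: 40.6
gripper_force: 61.1
```

Emit:
jog_arm(
  commands=[
    [-0.3,0,0,0.02,0],
    [-0.3,0,0,0.03,0],
    [-0.3,0.01,0.003,0.02,0],
    [-0.3,0.03,0.009,0,0],
    [-0.3,0.03,0.009,0,0],
    [-0.3,0.03,0.009,0,0],
    [-0.3,0.03,0.009,0,0],
    [-0.3,0.03,0.009,0,0],
  ],
)

```text
time: 3.6
eef_pos: [526.7, -236.3, 105.8]
eef_rot: [3.141, 0.0, 1.569]
ft_force: [-0.9, -0.8, -5.0]
gripper_width: 40.5
gripper_force: 62.9
```

Emit:
jog_arm(
  commands=[
    [-0.3,0.02,0.005,0,0],
    [-0.3,0.015,0.002,0,0],
    [-0.3,0.01,0,0,0],
    [-0.3,0,0,-0.01,0],
    [-0.3,0,0,-0.01,0],
    [-0.3,0,0,0,0],
    [-0.3,0,0,0,0],
  ],
)

```text
time: 4.18
eef_pos: [567.7, -229.8, 83.5]
eef_rot: [-3.136, -0.002, 1.568]
ft_force: [0.1, 0.0, -5.5]
gripper_width: 40.4
gripper_force: 62.8
```

```bash
python3 look.py d w2.png 30
```

```text
t 4.1833 [ 567.7 -229.8   83.5] [-3.136e+00 -2.000e-03  1.568e+00] 40.4
punch? as d 0.65 [318. 329.] 18351 14271 [ 568.4 -238.5]
punch? as d 0.62 [62.  6.] 717 21682 [ 482.5 -121.3]
rest 0.93 [233.0, 335.8] 2444 [ 576.1 -214.9]
rest 0.91 [2.4, 313.0] 460 [ 566.4 -109.6]
rest 0.82 [112.9, 321.3] 8391 [ 569.7 -157.4]
```

View pics/w2.png

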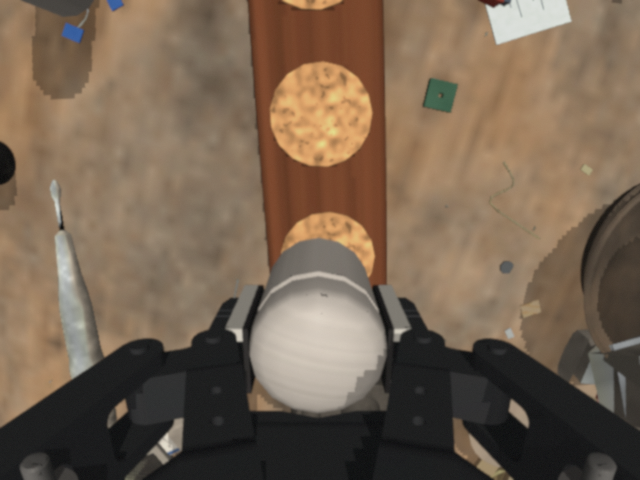

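The picture shows d gripped at (318,340), half covering rest 4 at (328,265). Rest 3 is clear at (321,113).

Run:
```python
from h import *
s=state();print(s["eef_pos"].round(1),s["eef_rot"].round(3)); E=extr("wrist",s)
print(ray(E,(319,342),101).round(1)); print(fit("d",[(E,(318,329))],47,(570,-230)))
print(proj(E,sil("d",570,-229,47))[48:96].min(0),proj(E,sil("d",570,-229,47))[48:96].max(0))
```

```text
[ 569.9 -230.7   85.3] [-3.141 -0.     1.568]
[569.   11.1]
(array([ 570.85841666, -230.74214316]), array([-1.64427792e-06,  6.50340382e-07]), [17931.644433416426])
[246.09735166 284.41667079] [384.22868851 405.7274465 ]
```

Emit:
jog_arm(
  commands=[
    [-0.3,0.002,0.003,-0.01,0],
    [-0.3,0,0,-0.01,0],
    [-0.3,0,0,-0.007,0],
    [-0.3,0,0,-0.004,0],
    [-0.3,0,0,-0.002,0],
    [-0.3,0,0,-0.001,0],
    [-0.3,0,0,0,0],
    [-0.3,0,0,0,0],
  ],
)

```text
time: 5.0
eef_pos: [573.0, -227.5, 51.5]
eef_rot: [3.141, 0.0, 1.569]
ft_force: [-0.1, 0.1, -6.1]
gripper_width: 40.6
gripper_force: 62.8
```

Emit:
jog_arm(
  commands=[
    [-0.3,0,0,-0.001,0],
    [-0.3,0,0,0,0],
    [0.4,0,0,0,0],
    [0.4,0,0,0,0],
    [0.4,0,0,0,0],
    [0.4,0,0,0,0],
    [0.4,0,0,0.01,0],
    [0.4,0,0,0.03,0],
  ],
)

```text
time: 5.67
eef_pos: [569.7, -226.0, 87.4]
eef_rot: [-3.134, -0.004, 1.569]
ft_force: [-0.2, -0.0, 0.1]
gripper_width: 59.6
gripper_force: 0.0
```

Emit:
jog_arm(
  commands=[
    [0.4,0,0,0.04,0],
    [0.4,0,0,0.04,0],
    [0.4,-0.02,0.02,0.025,0],
    [0.4,-0.026,0.028,0,0],
    [0.4,-0.026,0.028,0,0],
    [0.3,-0.026,0.028,0,0],
    [0.3,-0.018,0.023,0,0],
    [0.3,-0.01,0.01,0,0],
  ],
)

```text
time: 6.33
eef_pos: [443.2, -87.7, 196.0]
eef_rot: [-3.14, -0.001, 1.57]
ft_force: [-0.9, -0.3, 0.4]
gripper_width: 55.1
gripper_force: 0.0
```

Emit:
jog_arm(
  commands=[
    [0.3,0,0,0,0],
    [0.3,0,0,0,0],
  ],
)

```text
time: 6.5
eef_pos: [447.4, -90.5, 196.4]
eef_rot: [3.139, 0.001, 1.57]
ft_force: [0.4, 0.7, 0.0]
gripper_width: 55.5
gripper_force: 0.0
```

```bash
python3 look.py c w3.png
```

```text
t 6.5 [447.4 -90.5 196.4] [3.139e+00 1.000e-03 1.570e+00] 55.5
punch? as c 0.6 [314. 218.] 2187 2235 [445.8 -89.7]
punch? as c 0.54 [476. 423.] 56 2375 [ 592.7 -281.4]
rest 0.68 [292.2, 462.0] 2343 [ 569.2 -156.9]
rest 0.67 [207.6, 468.4] 2649 [565.7 -87.4]
rest 0.65 [120.2, 470.9] 3214 [562.2 -17.8]
```

View pics/w3.png

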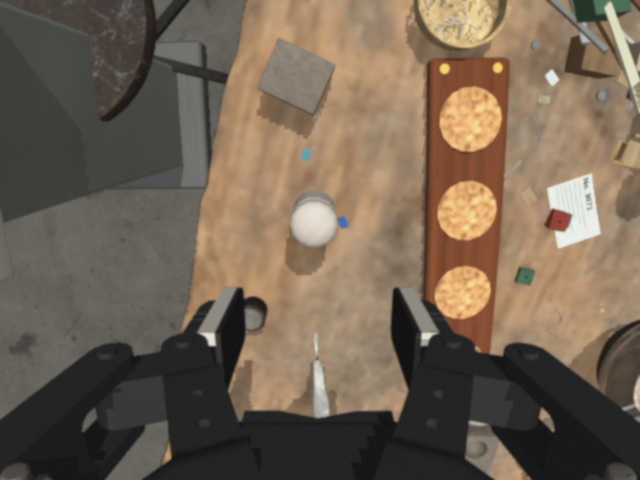

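Punch c is at (314,220), with rests 3, 2 and 1 at (462,292), (467,209) and (470,119). The positions fit the 70 mm spacing. Next I grasp c.

Emit:
jog_arm(
  commands=[
    [0.2,-0.0015,0.001,-0.03,0],
    [0.2,0,0,-0.036,0],
    [0.2,0,0,-0.036,0],
    [0.2,0,0,-0.028,0],
    [0.2,0,0,-0.02,0],
    [0.2,0,0,-0.01,0],
    [0.2,0,0,-0.003,0],
    [0.2,0,0,0,0],
  ],
)

```text
time: 7.32
eef_pos: [445.7, -90.1, 31.1]
eef_rot: [-3.14, -0.0, 1.568]
ft_force: [0.1, -0.1, 0.4]
gripper_width: 51.5
gripper_force: 0.0
```

Emit:
jog_arm(
  commands=[
    [0.2,0,0,0,0],
    [-0.4,0,0,0,0],
    [-0.4,0,0,0,0],
    [-0.4,0,0,0,0],
    [-0.4,0,0,0,0],
    [-0.4,0,0,0,0],
    [-0.4,0,0,0,0],
    [-0.4,0,0,0,0],
  ],
)

```text
time: 7.98
eef_pos: [446.2, -89.8, 33.4]
eef_rot: [3.139, 0.001, 1.569]
ft_force: [0.8, -1.7, 6.8]
gripper_width: 32.5
gripper_force: 60.1
```

Emit:
jog_arm(
  commands=[
    [-0.4,0,0,0.02,0],
    [-0.4,0,0,0.03,0],
    [-0.4,0.015,-0.008,0,0],
    [-0.4,0.03,-0.016,0,0],
    [-0.4,0.03,-0.016,0,0],
    [-0.4,0.025,-0.014,0,0],
    [-0.4,0.015,-0.009,0,0],
    [-0.4,0.008,-0.004,0,0],
  ],
)

```text
time: 8.65
eef_pos: [571.0, -157.9, 82.4]
eef_rot: [3.139, 0.001, 1.569]
ft_force: [0.8, 0.3, -1.5]
gripper_width: 32.6
gripper_force: 60.3
```

Emit:
jog_arm(
  commands=[
    [-0.4,0,0,-0.01,0],
    [-0.4,0,0,-0.01,0],
    [-0.4,0,0,0,0],
    [-0.4,0,0,0,0],
    [-0.4,0,0,0,0],
  ],
)

```text
time: 9.07
eef_pos: [566.5, -155.5, 61.7]
eef_rot: [-3.139, -0.001, 1.569]
ft_force: [-0.8, 0.5, -2.0]
gripper_width: 32.5
gripper_force: 60.2
```

```bash
python3 look.py c w4.png 30
```

```text
t 9.0667 [ 566.5 -155.5   61.7] [-3.139e+00 -1.000e-03  1.569e+00] 32.5
punch? as c 0.91 [334. 404.] 1387 12534 [ 573.3 -187.1]
punch? as c 0.83 [318. 330.] 12357 12792 [ 567.4 -155.3]
rest 0.95 [119.9, 315.4] 10662 [566.3 -87.3]
rest 0.81 [394.7, 370.0] 150 [ 573. -221.]
rest 0.7 [255.0, 329.0] 2634 [ 570.9 -144.5]
rest 0.5 [1.0, 305.5] 224 [562.4 -40.7]
```

Emit:
jog_arm(
  commands=[
    [-0.4,0,0,-0.006,0],
    [-0.4,0,0,-0.005,0],
    [-0.4,0,0,-0.003,0],
    [-0.4,0,0,-0.002,0],
    [-0.4,0,0,0,0],
    [-0.4,0,0,0,0],
    [-0.4,0,0,0,0],
  ],
)

```text
time: 9.8
eef_pos: [567.8, -156.3, 47.4]
eef_rot: [-3.141, -0.0, 1.569]
ft_force: [-3.2, 0.7, 8.4]
gripper_width: 32.5
gripper_force: 61.3
```

Emit:
jog_arm(
  commands=[
    [-0.4,0,0,0,0],
    [0.2,0,0,0,0],
    [0.2,0,0,0,0],
    [0.2,0,0,0,0],
    [0.2,0,0,0,0],
    [0.2,0,0,0.01,0],
    [0.2,0,0,0.03,0],
    [0.2,0,0,0.04,0],
  ],
)

```text
time: 10.47
eef_pos: [565.7, -155.5, 124.4]
eef_rot: [-3.134, -0.003, 1.569]
ft_force: [0.5, -0.0, 0.4]
gripper_width: 51.2
gripper_force: 0.0
```

Emit:
jog_arm(
  commands=[
    [0.2,0,0,0.04,0],
    [0.1,-0.014,0.034,0.015,0],
    [0.1,-0.015,0.037,0,0],
    [0.1,-0.015,0.037,0,0],
    [0.1,-0.015,0.037,0,0],
    [0,-0.015,0.037,0,0],
    [0,-0.015,0.037,0,0],
    [0,-0.01,0.025,0,0],
  ],
)

```text
time: 11.13
eef_pos: [467.2, 90.2, 182.0]
eef_rot: [-3.141, -0.001, 1.57]
ft_force: [0.4, -0.8, 0.2]
gripper_width: 42.6
gripper_force: 0.0
```

Emit:
jog_arm(
  commands=[
    [0,-0.006,0.015,0,0],
    [0,0,0,0,0],
    [0,0,0,0,0],
    [0,0,0,0,0],
    [0,0,0,0,0],
  ],
)

```text
time: 11.55
eef_pos: [464.0, 101.7, 181.6]
eef_rot: [3.141, 0.0, 1.568]
ft_force: [-0.4, -0.1, 0.4]
gripper_width: 43.0
gripper_force: 0.0
```

```bash
python3 look.py b w5.png; python3 look.py a|grep as
```

```text
t 11.55 [464.  101.7 181.6] [3.141 0.    1.568] 43.0
punch? as b 0.78 [355.  44.] 1808 1846 [489.3 219.8]
punch? as b 0.76 [284. 208.] 733 1492 [441.3 112.8]
punch? as a 0.77 [284. 208.] 751 762 [440.8 111.8]
punch? as a 0.61 [355.  44.] 1815 941 [489.5 221. ]
```

View pics/w5.png

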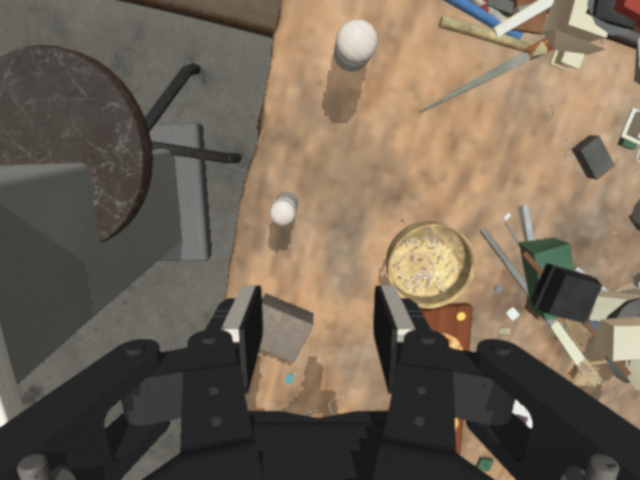

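Punch b is at (355,44) and a at (284,208), and their areas match the model sizes. The tin is at (428,263). I take b first.

Emit:
jog_arm(
  commands=[
    [0,0.006,0.028,0,0],
    [0,0.008,0.036,0,0],
    [0,0.007,0.032,-0.01,0],
    [0,0.004,0.018,-0.03,0],
    [0,0,0.004,-0.036,0],
    [0,0,0,-0.036,0],
    [0,0,0,-0.02,0],
    [0,0,0,-0.01,0],
  ],
)

```text
time: 12.52
eef_pos: [486.1, 219.9, 36.1]
eef_rot: [-3.136, 0.002, 1.569]
ft_force: [-0.4, -0.9, -0.0]
gripper_width: 42.8
gripper_force: 0.0
```

Emit:
jog_arm(
  commands=[
    [0,0,0,-0.008,0],
    [0,0,0,-0.002,0],
    [0,0,0,0,0],
    [0,0,0,0,0],
  ],
)

```text
time: 12.85
eef_pos: [489.4, 220.8, 30.5]
eef_rot: [3.139, -0.001, 1.569]
ft_force: [0.6, 1.2, -0.4]
gripper_width: 42.6
gripper_force: 0.0
```

Emit:
jog_arm(
  commands=[
    [-0.6,0,0,0,0],
    [-0.6,0,0,0,0],
    [-0.6,0,0,0,0],
    [-0.6,0,0,0,0],
    [-0.6,0,0,0,0],
    [-0.6,0,0,0,0],
    [-0.6,0,0,0,0],
  ],
  force=45,
)

```text
time: 13.43
eef_pos: [489.3, 220.9, 30.8]
eef_rot: [3.139, -0.001, 1.569]
ft_force: [-1.1, -0.7, 6.0]
gripper_width: 24.9
gripper_force: 44.2
```

Emit:
jog_arm(
  commands=[
    [-0.6,0,0,0.02,0],
    [-0.6,0,0,0.035,0],
    [-0.6,0.005,-0.02,0,0],
    [-0.6,0.009,-0.036,0,0],
    [-0.6,0.009,-0.036,0,0],
    [-0.6,0.009,-0.036,0,0],
    [-0.6,0.009,-0.036,0,0],
    [-0.6,0.009,-0.036,0,0],
  ],
)

```text
time: 14.1
eef_pos: [538.2, 19.0, 84.7]
eef_rot: [3.141, 0.0, 1.569]
ft_force: [0.3, 0.6, -0.8]
gripper_width: 24.7
gripper_force: 44.7
```

Emit:
jog_arm(
  commands=[
    [-0.6,0.009,-0.036,0,0],
    [-0.6,0.009,-0.034,0,0],
    [-0.6,0.005,-0.02,0,0],
    [-0.6,0.003,-0.01,0,0],
    [-0.6,0,-0.004,0,0],
    [-0.6,0,0,-0.01,0],
    [-0.6,0,0,-0.01,0],
    [-0.6,0,0,0,0],
  ],
)

```text
time: 14.77
eef_pos: [561.6, -81.4, 61.8]
eef_rot: [-3.136, -0.002, 1.57]
ft_force: [0.1, 0.7, -1.7]
gripper_width: 24.4
gripper_force: 44.6
```

Emit:
jog_arm(
  commands=[
    [-0.6,0,0,0,0],
    [-0.6,0,0,0,0],
    [-0.6,0,0,0,0],
  ],
)

```text
time: 15.02
eef_pos: [564.2, -82.5, 64.3]
eef_rot: [-3.142, -0.0, 1.57]
ft_force: [0.5, -0.5, -1.8]
gripper_width: 24.9
gripper_force: 44.6
```

```bash
python3 look.py b w6.png 35
```

```text
t 15.0167 [564.2 -82.5  64.3] [-3.142 -0.     1.57 ] 24.9
punch? as b 0.84 [324. 401.] 1579 7949 [ 567.5 -114.3]
rest 0.83 [260.6, 324.5] 3098 [566.4 -75.2]
rest 0.75 [390.3, 343.4] 747 [ 569.7 -147.1]
rest 0.64 [131.4, 313.7] 9971 [562.9 -17.4]
```

Emit:
jog_arm(
  commands=[
    [-0.6,0.0015,-0.0045,0,0],
    [-0.6,0,0,-0.007,0],
    [-0.6,0,0,-0.006,0],
    [-0.6,0,0,-0.004,0],
    [-0.6,0,0,-0.0025,0],
    [-0.6,0,0,0,0],
    [-0.6,0,0,0,0],
    [-0.6,0,0,0,0],
  ],
)

```text
time: 15.83
eef_pos: [565.1, -87.9, 44.8]
eef_rot: [-3.14, -0.0, 1.569]
ft_force: [-2.5, -0.4, 4.6]
gripper_width: 24.6
gripper_force: 45.2
```

Emit:
jog_arm(
  commands=[
    [0,0,0,0,0],
    [0,0,0,0,0],
    [0,0,0,0,0],
    [0,0,0,0,0],
    [0,0,0,0.01,0],
    [0,0,0,0.03,0],
    [0,0,0,0.04,0],
    [-0.15,-0.016,0.025,0.02,0],
  ],
)

```text
time: 16.5
eef_pos: [555.7, -66.5, 149.4]
eef_rot: [3.131, 0.004, 1.567]
ft_force: [2.2, 0.3, 1.4]
gripper_width: 36.8
gripper_force: 0.0
```

Emit:
jog_arm(
  commands=[
    [-0.15,-0.02,0.032,0,0],
    [-0.15,-0.02,0.032,0,0],
    [-0.15,-0.02,0.032,0,0],
    [-0.15,-0.02,0.032,0,0],
    [-0.15,-0.016,0.026,0,0],
    [-0.15,-0.008,0.014,0,0],
    [-0.15,-0.004,0.006,0,0],
    [-0.15,0,0,0,0],
  ],
)

```text
time: 17.17
eef_pos: [441.0, 112.2, 145.4]
eef_rot: [3.141, -0.0, 1.572]
ft_force: [0.5, -1.0, 0.5]
gripper_width: 36.2
gripper_force: 0.0
```

Emit:
jog_arm(
  commands=[
    [-0.15,0,0,0,0],
    [-0.15,0,0,0,0],
    [-0.15,0,0,0,0],
  ],
)

```text
time: 17.42
eef_pos: [442.8, 110.3, 144.9]
eef_rot: [3.141, 0.0, 1.568]
ft_force: [0.4, -0.0, -0.9]
gripper_width: 36.4
gripper_force: 0.0
```

```bash
python3 look.py a w7.png
```

```text
t 17.4167 [442.8 110.3 144.9] [3.141 0.    1.568] 36.4
punch? as a 0.75 [313. 233.] 954 1034 [440.8 111.7]
punch? as a 0.72 [476. 461.] 212 1179 [569.8 -78.9]
punch? as a 0.25 [472. 292.] 7480 1302 [547.3  69.8]
rest 0.64 [232.1, 312.7] 987 [440.6 109.3]
rest 0.58 [449.7, 469.3] 381 [567.7 -75.4]
```

Emit:
jog_arm(
  commands=[
    [-0.15,-0.002,0.0015,-0.02,0],
    [-0.15,0,0,-0.034,0],
    [-0.15,0,0,-0.03,0],
    [-0.15,0,0,-0.02,0],
    [-0.15,0,0,-0.01,0],
    [-0.15,0,0,-0.005,0],
    [-0.15,0,0,0,0],
    [-0.15,0,0,0,0],
  ],
)

```text
time: 18.23
eef_pos: [440.2, 112.4, 25.9]
eef_rot: [3.142, -0.0, 1.569]
ft_force: [0.9, -0.2, 0.7]
gripper_width: 36.5
gripper_force: 0.0
```

Emit:
jog_arm(
  commands=[
    [-0.75,0,0,0,0],
    [-0.75,0,0,0,0],
    [-0.75,0,0,0,0],
    [-0.75,0,0,0,0],
    [-0.75,0,0,0,0],
    [-0.75,0,0,0,0],
    [-0.75,0,0,0,0],
  ],
  force=35,
)

```text
time: 18.82
eef_pos: [440.6, 112.7, 26.7]
eef_rot: [3.139, -0.0, 1.569]
ft_force: [0.8, -1.1, 6.9]
gripper_width: 16.8
gripper_force: 34.6
```

Emit:
jog_arm(
  commands=[
    [-0.75,0,0,0.02,0],
    [-0.75,0,0,0.035,0],
    [-0.75,0.015,-0.016,0,0],
    [-0.75,0.025,-0.027,0,0],
    [-0.75,0.027,-0.028,0,0],
    [-0.75,0.025,-0.027,0,0],
    [-0.75,0.018,-0.019,0,0],
    [-0.75,0.009,-0.009,0,0],
  ],
)

```text
time: 19.48
eef_pos: [562.0, -16.1, 81.2]
eef_rot: [3.138, 0.001, 1.567]
ft_force: [1.2, 0.2, -0.7]
gripper_width: 17.2
gripper_force: 34.3
```

Emit:
jog_arm(
  commands=[
    [-0.75,0.003,-0.003,0,0],
    [-0.75,0,0,-0.01,0],
    [-0.75,0,0,-0.01,0],
    [-0.75,0,0,0,0],
    [-0.75,0,0,0,0],
    [-0.75,0,0,0,0],
  ],
)

```text
time: 19.98
eef_pos: [560.4, -15.3, 60.3]
eef_rot: [-3.14, -0.0, 1.57]
ft_force: [-0.3, 0.3, -0.6]
gripper_width: 16.8
gripper_force: 34.3
```

Target TCP is (562.4, -17, 40.7).

Emit:
jog_arm(
  commands=[
    [-0.75,0.0015,-0.0015,-0.007,0],
    [-0.75,0,0,-0.006,0],
    [-0.75,0,0,-0.004,0],
    [-0.75,0,0,-0.0025,0],
    [-0.75,0,0,0,0],
    [-0.75,0,0,0,0],
    [-0.75,0,0,0,0],
  ],
)

```text
time: 20.57
eef_pos: [563.2, -17.9, 41.2]
eef_rot: [-3.142, 0.0, 1.569]
ft_force: [0.4, -0.2, -0.6]
gripper_width: 16.6
gripper_force: 34.3
```

Release, rise to 200, and back off to look.

Emit:
jog_arm(
  commands=[
    [-0.75,0,0,-0.001,0],
    [-0.75,0,0,0,0],
    [-0.15,0,0,0,0],
    [-0.15,0,0,0,0],
    [-0.15,0,0,0,0],
    [-0.15,0,0,0,0],
    [-0.15,0,0,0.01,0],
    [-0.15,0,0,0.03,0],
  ],
)

```text
time: 21.23
eef_pos: [559.9, -17.6, 77.4]
eef_rot: [-3.133, -0.001, 1.569]
ft_force: [-0.5, -0.2, -0.8]
gripper_width: 36.3
gripper_force: 0.0
```

Emit:
jog_arm(
  commands=[
    [-0.15,0,0,0.04,0],
    [-0.15,0,0,0.04,0],
    [-0.15,-0.01,-0.03,0.02,0],
    [-0.15,-0.01,-0.038,0,0],
    [-0.15,-0.01,-0.038,0.01,0],
    [-0.15,-0.01,-0.038,0.01,0],
    [-0.15,-0.01,-0.038,0.01,0],
    [-0.15,-0.01,-0.03,0,0],
  ],
)

```text
time: 21.9
eef_pos: [503.7, -233.1, 213.4]
eef_rot: [3.137, 0.003, 1.569]
ft_force: [0.6, -0.3, 0.1]
gripper_width: 36.2
gripper_force: 0.0
```

Emit:
jog_arm(
  commands=[
    [-0.15,0,0,0,0],
    [-0.15,0,0,0,0],
    [-0.15,0,0,0,0],
    [-0.15,0,0,0,0],
  ],
)

```text
time: 22.23
eef_pos: [503.2, -228.6, 210.2]
eef_rot: [-3.141, -0.001, 1.57]
ft_force: [0.3, 0.2, -0.6]
gripper_width: 36.3
gripper_force: 0.0
```

```bash
for k in a b c d; do python3 look.py $k w8.png 14|grep -v rest; done; python3 look.py a|grep rest
python3 - <<'E'
from h import *
T=extr("top"); snapshot("top")
for l,z in (("forming_block",43),("gold_tin",20)):
    for r in regions_of("top",l): print(l,round(r["score"],2),r["point"],r["pixels"].sum())
E
```

```text
t 22.2333 [ 503.2 -228.6  210.2] [-3.141e+00 -1.000e-03  1.570e+00] 36.3
punch? as a 0.8 [411. 118.] 2482 792 [ 571.2 -156. ]
punch? as a 0.78 [408.  20.] 1611 1018 [566.2 -89.4]
punch? as a 0.58 [414. 217.] 3557 789 [ 577.1 -228.3]
t 22.3833 [ 503.4 -228.5  210.1] [-3.141e+00 -1.000e-03  1.571e+00] 36.5
punch? as b 0.72 [408.  20.] 1674 1947 [565.4 -90.8]
punch? as b 0.63 [414. 217.] 3512 1509 [ 576.3 -227.6]
punch? as b 0.58 [411. 119.] 2499 1548 [ 569.9 -156.2]
t 22.5333 [ 503.5 -229.   210.2] [-3.141 -0.     1.571] 36.4
punch? as c 0.81 [408.  20.] 1665 3197 [564.5 -92.3]
punch? as c 0.78 [413. 216.] 3537 2472 [ 575.1 -226.6]
punch? as c 0.75 [411. 118.] 2543 2581 [ 568.9 -156.4]
t 22.6833 [ 503.4 -229.5  210.3] [-3.142 -0.     1.57 ] 36.3
punch? as d 0.9 [408.  19.] 1599 4841 [563.2 -94.1]
punch? as d 0.9 [411. 117.] 2488 3943 [ 567.5 -156.7]
punch? as d 0.69 [414. 215.] 3542 3743 [ 574.  -225.7]
rest 0.93 [130.6, 383.8] 875 [ 559.4 -161.2]
rest 0.73 [204.6, 378.5] 268 [ 555.8 -226.3]
rest 0.71 [36.4, 389.5] 1443 [561.4 -95. ]
gold_tin 0.76 [215.6, 200.7] 554
```

View pics/w8.png

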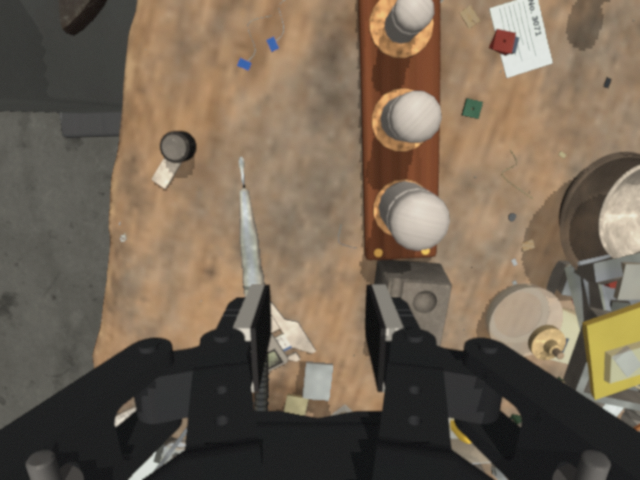

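d, c and b stand upright on rests 4, 3 and 2 at (414,217), (411,118) and (408,20), each within about 3 mm of centre. The block is unmoved. Next I check a.

Run:
```python
from h import *
for n in("scene","top"):
    E=extr(n); im=snapshot(n); cv2.imwrite(f"pics/{n}9.png",im[:,:,::-1])
    for r in regions_of(n,"punch_a"): print(n,round(r["score"],2),mcen(r["pixels"]).round(1),r["pixels"].sum())
    print({k:cen(E,sil(k,x,y,14))[0].round(1) for k,x,y in(("a",562.3,-17.7),("b",565.8,-87.4),("c",569.4,-157),("d",572.8,-227))})
a=cv2.imread("pics/top9.png")[150:270,170:370]; b=cv2.imread("pics/scene9.png")[140:260,220:420]
cv2.imwrite("pics/both9.png",cv2.resize(np.vstack([a,b]),(500,600),interpolation=cv2.INTER_CUBIC))
```

```text
scene 0.84 [333.6 210.6] 269
scene 0.81 [445.8 331.4] 421
scene 0.58 [315.1 203.6] 183
scene 0.57 [282.3 188.7] 77
scene 0.47 [298.6 196.3] 78
{'a': array([281.8, 190. ]), 'b': array([298.4, 196.8]), 'c': array([315.7, 203.8]), 'd': array([333.8, 211.2])}
top 0.89 [506.6 276.6] 325
top 0.52 [262.4 207.9] 40
{'a': array([232.8, 206.5]), 'b': array([259. , 205.2]), 'c': array([285.4, 203.9]), 'd': array([312.1, 202.5])}
```

View pics/both9.png

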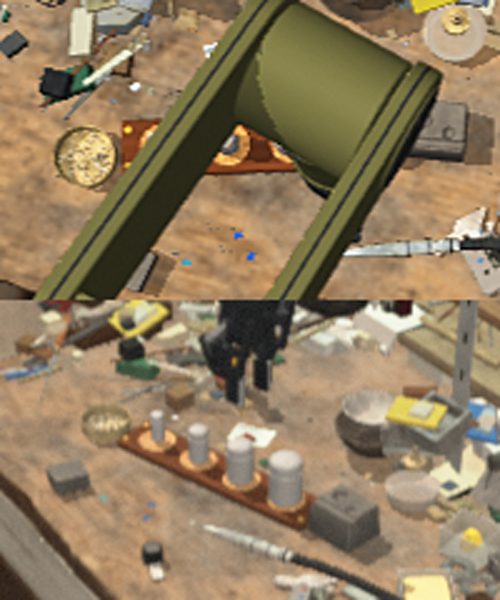

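All four punches stand upright on their rests, in size order from the block to the tin. Their scene positions match the prediction within about 1.4 px, and the block and tin look unmoved.

```bash
python3 -c "
from bench import *
print(finish_job())"
```

```text
the job is handed in; nothing more can be done
None
```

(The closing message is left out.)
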